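Nest two cups and present the stack to the tag reader

ROBOT

A 6-joint arm with a two-finger parallel gripper is mounted at the origin on the work surface. World frame = base frame: x ahead of the robot, y to its left, z up, the work surface at z = 0. Lengths are in mm, angles in rad, forces in N, time in s.
With the tool pointing down it reaches from about 325 to 775 mm from the base axis. Payload 5.5 kg.
Tool frame: the origin (TCP) lies midway between the tips of the shut fingers; the grasp point (between the pads) lies 19 mm behind it; z points along the fingers, y is the line along which they close (so a half turn about z gives the same grasp; the last joint's range is limited). The gripper opens to 88 mm and grips with 3 to 60 N. Pads are 20 mm wide; open, the fingers measure 115 mm over their backs; the gripper's body (75 mm by 178 mm) begins 61 mm behind the grasp point.
Start: joints at [-1.338, 0.091, 1.231, -0, 1.82, -0.057], TCP at [171.456, -574.995, 222.631] pointing down, gripper open.
Joint ranges: [-2.87, 2.87], [-0.86, 2.18], [0.17, 2.46], [-1.51, 4.65], [0.06, 2.69], [-2.65, 2.65]. Speed limits (rad/s): [2.57, 2.57, 3.01, 3.14, 3.14, 3.14].

INTERFACE

Orientations are given as a rotation vector (axis times angle).
In Python, from plant import robot gives the robot as it stands.
- The arm moves only by the shell command python3 -m pendant 'ROWS' [OPENING] [FORCE]. ROWS is a JSON object of lists of equal length, an entry for each row: "xyz": the shift along the tool's x, y, z in units of 25 mm (1.0 is 25 mm), a list of three; "spin": the turn about the tool's z in rad. A call has 1 to 8 rows; each row is the pose to reach, as a shift and turn from the pose commanded when the call began, along the tool's axes at that moment; what a row does not reach only later rows make up. A row lasts 1/8 s, in which the tool goes at most 62.5 mm and 10.7 degrees, less where a joint would pass 70% of its speed; a pose out of reach is approached as far as the arm can. A call with a gripper value outside its range is refused whole. OPENING is the opening, from 0 (shut) to 1 (fully open), set as the call begins (- or left out, the last holds). The fingers move at their own pace and stop on an object; FORCE is the grip in N (left out, the last holds). Time passes only in rows, so rows that repeat a pose let the fingers close. It gives the time, the measured TCP pose, the force, the opening and the grip force at its end, in the units of the state.
- robot.observe(): the state, without advancing time (a new reading comes with each control period).
- robot.grab_frame(name): name is "scene" or "top" or "wrist"; returns the picture (400x640x3 uint8, red, green, blue); there is no depth.
- robot.camera_params(name): a dict with "mtx" (3x3 intrinsics, pixels), "extrinsics" (4x4, takes a point from camera to world coordinates); the wrist camera has in their place "hand_eye" (4x4, takes a point from camera to tool coordinates, whose origin is the TCP and whose axes are the flange's). Camera axes: x right, y down, z forward; pixel columns grow to the right and rows downward; lengths in mm; the calibration is good to about 2 mm. A picture is of the moment at which its call begins: read the wrist's pose just before it. camera_params takes no time and is no camera call.
- robot.hand_in(): hands the job in; it is judged then, once.
The state is a dict: "clock": time; "qpos": joint angles; "qvel": joint speeds; "joint_efforts": joint torques, N m; "tcp_pos": TCP position; "eef_rot": TCP orientation; "force": force on the tool from outside, world axes, zero at the start; "wrist_torque": the same for the moment, N m; "grip_width": finger opening in mm; "gripper_force": force on a finger pad.
Only numpy, scipy, OpenCV 4.12 (cv2) and the standard library are available. Lean on these libraries where they do the work, as an engineer would, in place of code of your own. Each camera call takes 0.05 s, during which the arm holds its last target. There are 200 camera calls.

TASK

Sign out the two empty white cups: nest the small one upright and concentrically into the large one on the table, standing fully on its floor, then grip the large cup, carry the stack over the carton of vials and finish while holding it upright and still, hovering about 15 mm above the round window of the tag reader, centred on it. Nothing may touch the reader or bump the carton, and the other things on the table stay where they are. Do not put the stack down or let go: the program ends with it in the gripper.

Things in the scene. Friction and masses are not known exactly. Their poses are not given: they have to be found in the camera images.
- large_cup: white plastic cup, 62 mm high, 70 to 140 g, upright and empty, with a thick foot: its inner floor lies 26 mm above its underside. Outer diameter 51 mm at the foot, 60 mm at 52 mm height; from 52 to 62 mm a straight rim lip of 63 mm outer diameter, the place to grip; mouth 55 mm. The two cups and the beaker stand in any order. Origin: centre of the underside, z up along the cup
- small_cup: white plastic cup of the same shape and height (62 mm) but narrower, 56 to 112 g: 43 mm at the foot, 52 mm at 52 mm height, rim lip 55 mm from 52 to 62 mm. Nested, its foot stands flat on the large cup's floor, 26 mm above the large cup's underside, with 3 mm side play; the stack is 88 mm high, the two rims 26 mm apart in height. Origin: centre of the underside, z up along the cup
- reader: fixed black contactless tag reader, 120 x 120 mm, 30 mm high in all, with a slightly raised round window 66 mm wide in the middle of its top and a lead running off its far side. Origin: centre of the underside, on the table, z up
- reader_window (a point): centre of the reader's round window, on its top face (30 mm above the table); z up
- carton: fixed pair of stacked white cartons, the upper one open and filled with vials standing in cardboard partitions: 240 mm along its x axis, 130 mm along its y axis, walls 95 mm high, vial caps up to 102 mm above the table. It stands between the cups (at larger y) and the reader (at smaller y). Origin: centre of the underside, on the table, z up
- beaker: bystander: white plastic straight-sided beaker without a lip, 60 mm diameter, 95 mm high. Origin: centre of the underside
- vial_1: bystander: small capped glass vial, 22 mm diameter, 54 mm high, upright near the reader. Origin: centre of the underside
- vial_2: bystander: small capped glass vial like vial_1, on the robot's side of the cups. Origin: centre of the underside
- label_roll: bystander: roll of paper labels lying flat, 84 mm outer diameter, 38 mm hole, 30 mm high. Origin: centre of the underside
- tape_roll: bystander: blue roll of tape lying flat, 90 mm outer diameter, 25 mm high. Origin: centre of the underside
- screwdriver: bystander: screwdriver lying on the table beyond the cups, about 200 mm long, along its x axis. Origin: on its underside, about the middle
Mind the look-alikes: they are no part of the job. Leave any purple look-alike of the large_cup alone.

How it is judged:
By the outcome, as a careful person would: the job done as asked, in the order asked, and still so for the second after the job is handed in, while the arm keeps its last pose, push and grip.
It also fails if it takes over 58 s, if anything falls off the work surface, if the arm or the gripper's body presses on something with over 40 N, if the wrist force passes 120 N, or if a joint passes its speed limit or range.

## Working session

There is one attempt and no reset: what is moved stays moved. The work goes in short steps, Python scripts to look and compute and a shell command to move; the robot and the scene stay as the last step left them, time stands still between calls to the robot, and variables do not carry over. Pictures are saved under pics/ and viewed, at most 10 in all, crops included, and the job is handed in when it is done.

```bash
mkdir -p pics; ls; python3 - <<'E'
from plant import robot
import cv2
for n in("top","scene"):
    cv2.imwrite(f"pics/{n}0.png",robot.grab_frame(n)[:,:,::-1])
    p=robot.camera_params(n);print(n,p["mtx"].round(1).tolist(),p["extrinsics"].round(3).tolist())
print(robot.camera_params("wrist"));s=robot.observe();print(s)
E
```

```text
pics
top [[368.2, 0.0, 323.7], [0.0, 368.2, 194.2], [0.0, 0.0, 1.0]] [[-0.027, -0.987, 0.157, 355.238], [-0.999, 0.024, -0.022, 67.457], [0.018, -0.158, -0.987, 1125.453], [0.0, 0.0, 0.0, 1.0]]
scene [[373.1, 0.0, 324.1], [0.0, 373.1, 199.1], [0.0, 0.0, 1.0]] [[-0.74, 0.5, -0.449, 910.168], [0.672, 0.54, -0.506, 507.406], [-0.01, -0.677, -0.736, 686.057], [0.0, 0.0, 0.0, 1.0]]
{'mtx': array([[286.96657899,   0.        , 320.17565697],
       [  0.        , 286.96657899, 199.64239512],
       [  0.        ,   0.        ,   1.        ]]), 'hand_eye': array([[-4.22461590e-04, -9.53376447e-01, -3.01783319e-01,
         8.35966279e+01],
       [ 9.99999761e-01, -2.37643958e-04, -6.49132420e-04,
         5.71763818e-01],
       [ 5.47150578e-04, -3.01783522e-01,  9.53376320e-01,
        -1.61719585e+02],
       [ 0.00000000e+00,  0.00000000e+00,  0.00000000e+00,
         1.00000000e+00]])}
{'clock': 0.1, 'qpos': array([-1.33772398e+00,  9.17745749e-02,  1.23174076e+00,  8.43718375e-06,
        1.81975448e+00, -5.67157100e-02]), 'qvel': array([ 0.00097012, -0.0001592 , -0.00326106,  0.0010533 ,  0.000249  ,
        0.00104322]), 'joint_efforts': array([ 2.34744977e-03, -4.47859883e+01, -4.07568598e+01,  6.99788961e-02,
        2.84655963e-02, -1.07365393e-04]), 'tcp_pos': array([ 171.38488048, -574.74663727,  221.63926329]), 'eef_rot': array([-3.10701825e+00, -4.53368816e-01,  2.19088144e-04]), 'force': array([-0.16464871,  0.43336327, -0.02742518]), 'wrist_torque': array([-0.02911472,  0.01333265,  0.04112605]), 'gripper_force': 0.0, 'grip_width': 87.80629580588227}
```

View pics/top0.png

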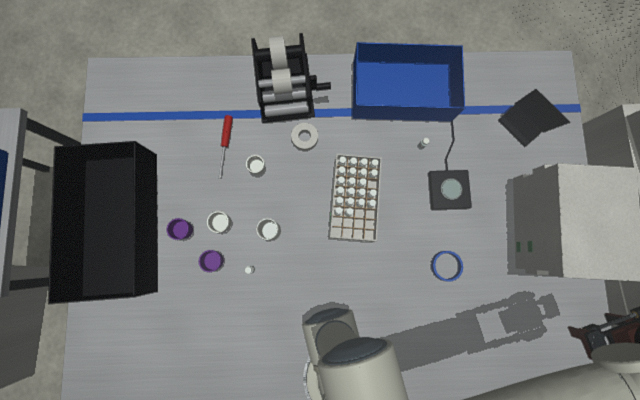

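View pics/scene0.png

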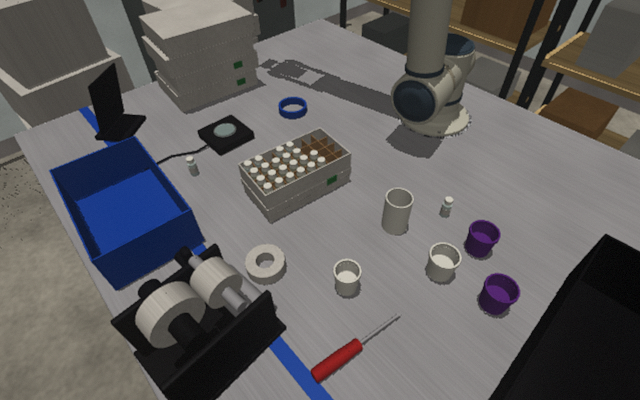

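Top view: white round things at (256,164), (218,222), (268,229); purple look-alikes at (180,229), (211,261). In the scene view the tall one at (397,210) is the beaker (top 268,229). The large cup is probably (443,262) and the small one (347,277). I'll check this in one enlarged crop.

```bash
python3 - <<'E'
import cv2,numpy as np
t=cv2.imread("pics/top0.png");s=cv2.imread("pics/scene0.png")
a=cv2.resize(t[145:275,165:285],None,fx=4.5,fy=4.5,interpolation=cv2.INTER_CUBIC)[:585]
b=cv2.resize(t[160:215,420:480],None,fx=4,fy=4,interpolation=cv2.INTER_CUBIC)
im=np.zeros((600,800,3),np.uint8);im[:a.shape[0],:540]=a;im[:220,550:790]=b
c=cv2.resize(t[145:250,320:390],None,fx=3.4,fy=3.4,interpolation=cv2.INTER_CUBIC);im[225:225+c.shape[0],550:550+c.shape[1]]=c
cv2.imwrite("pics/crop1.png",im)
E
```

```text
(no output)
```

View pics/crop1.png

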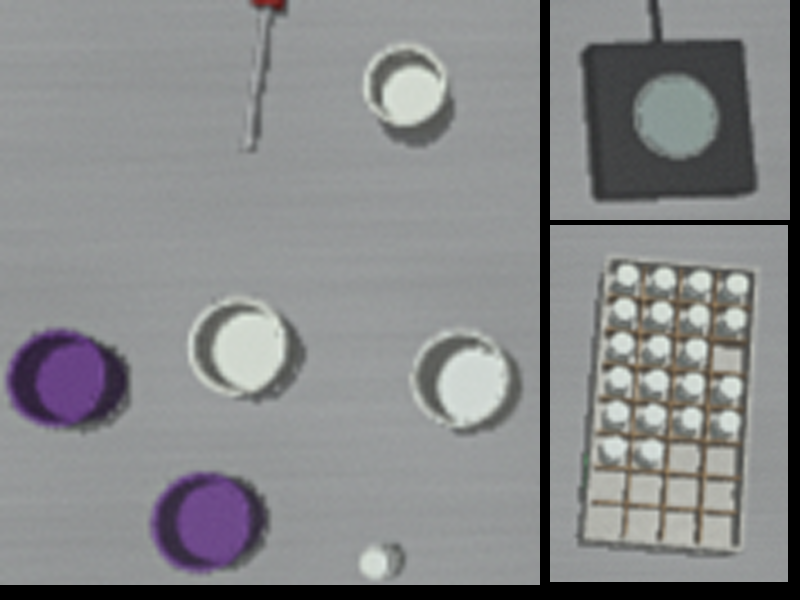

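```bash
cat > h.py <<'E'
from plant import robot
import numpy as np, cv2
from scipy.spatial.transform import Rotation as R
def ray(n,u,v,z,T=None):
    p=robot.camera_params(n)
    if T is None: T=p["extrinsics"]
    d=T[:3,:3]@np.linalg.solve(p["mtx"],[u,v,1]);o=T[:3,3]
    return (o+d*(z-o[2])/d[2])
def tool():
    s=robot.observe();T=np.eye(4);T[:3,:3]=R.from_rotvec(s["eef_rot"]).as_matrix();T[:3,3]=s["tcp_pos"];return T
def wristT(T): return T@robot.camera_params("wrist")["hand_eye"]
def proj(n,P,T=None):
    p=robot.camera_params(n)
    if T is None: T=p["extrinsics"]
    c=np.linalg.inv(T)@np.append(P,1);q=p["mtx"]@c[:3];return q[:2]/q[2]
def delta(P):
    "shift to world point P in tool units"
    T=tool();return (T[:3,:3].T@(np.array(P)-T[:3,3])/25).round(2)
E
python3 - <<'E'
from h import *
for n,u,v,z in[("small",254.8,163.7,62),("large",217.9,221.5,62),("beaker",267.3,228.8,95),("win",451.4,188.6,30),("v1",424,142,50),("v2",249.5,269,54),("c",337.1,154.3,95),("c",381.2,157.2,95),("c",376,240.7,95),("c",327.7,238.6,95),("purp",211,261,62),("roll",305,136,30),("driver",220,178,5)]:
    print(n,ray("top",u,v,z).round(1)[:2])
for n,u,v in(("small",347.5,267.5),("large",444.5,252.5)): print(n,ray("scene",u,v,62).round(1))
T=tool();print(T.round(3))
E
```

```text
small [621.  244.3]
large [452.8 349.7]
beaker [425.9 203.7]
win [ 537.7 -346.1]
v1 [ 680.1 -266.5]
v2 [315.9 260. ]
c [635.3   2.2]
c [ 623.8 -125. ]
c [384.9 -98.1]
c [394.3  36.3]
purp [341.5 367.1]
roll [713.4  95.3]
driver [592.4 360.8]
small [617.4 243.1  62. ]
large [450.2 349.5  62. ]
[[ 9.58000e-01  2.86000e-01 -0.00000e+00  1.71385e+02]
 [ 2.86000e-01 -9.58000e-01  2.00000e-03 -5.74747e+02]
 [ 0.00000e+00 -2.00000e-03 -1.00000e+00  2.21639e+02]
 [ 0.00000e+00  0.00000e+00  0.00000e+00  1.00000e+00]]
```

Measured: small cup ≈ (619, 244), large ≈ (452, 349), beaker ≈ (426, 204), window ≈ (538, -346). The rim sizes match (19 px and 22 px). Moving over the small cup.

```bash
python3 -m pendant '{"xyz":[[0.5,-0.5,0],[2,-2,0],[4,-4,0],[6,-6,0],[8,-8,0],[10,-10,0],[11.5,-11.5,0],[13,-13,0]],"spin":[0,0,0,0,0,0,0,0]}' 1; python3 -c "
from h import *
print(delta([619,244,200]))"
```

```text
clock: 1.1
tcp_pos: [383.6, -180.1, 222.6]
eef_rot: [3.108, 0.454, 0.001]
force: [1.5, -0.5, -0.1]
grip_width: 87.6
gripper_force: 0.0
[ 13.87 -13.56   0.91]
```

```bash
python3 -m pendant '{"xyz":[[2,-2,0],[4,-4,0],[6,-6,0],[8,-8,0],[10,-10,0],[12,-12,0],[13,-13,0],[13.5,-13.3,0]],"spin":[0,0,0,0,0,0,0,0]}';python3 -m pendant '{"xyz":[[0,0,0],[0,0,0],[0,0,0],[0,0,0]],"spin":[0,0,0,0]}'; python3 - <<'E'
from h import *
T=tool();im=robot.grab_frame("wrist");np.save("T1.npy",T)
print(T[:3,3],delta([619,244,200]))
W=wristT(T);c=proj("wrist",[619,244,62],W);print(c)
x,y=c.round().astype(int);x0=max(0,x-80);y0=max(0,y-60)
print(x0,y0);cr=im[y0:y0+120,x0:x0+160,::-1]
cv2.imwrite("pics/w1.png",cv2.resize(cr,None,fx=5,fy=5,interpolation=cv2.INTER_CUBIC))
E
```

```text
clock: 2.1
tcp_pos: [611.2, 235.8, 221.9]
eef_rot: [-3.108, -0.458, 0.002]
force: [-0.3, -0.4, -0.9]
grip_width: 87.7
gripper_force: 0.0
clock: 2.6
tcp_pos: [611.6, 231.2, 223.6]
eef_rot: [-3.109, -0.452, -0.002]
force: [-0.8, -1.0, -0.3]
grip_width: 87.7
gripper_force: 0.0
[611.61045075 231.22139848 223.55951612] [ 0.42 -0.4   0.94]
[311.0448248  175.39641838]
231 115
```

View pics/w1.png

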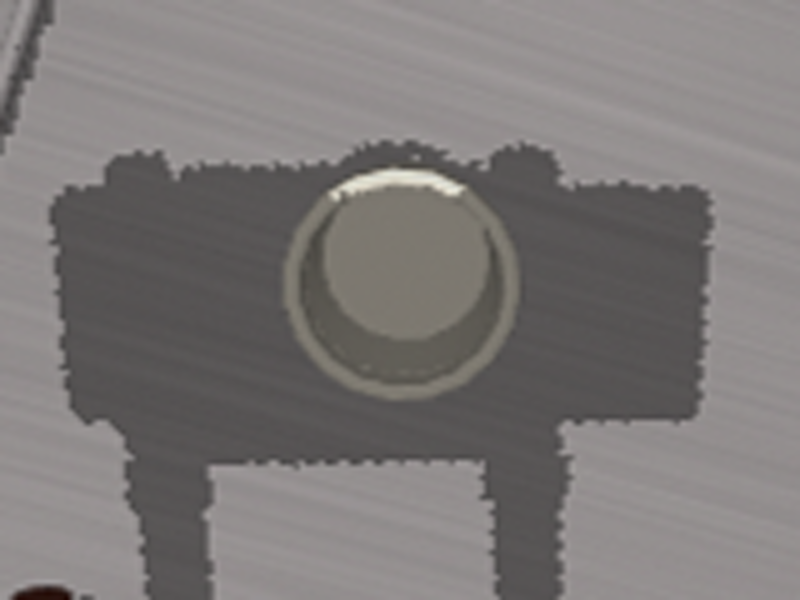

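The crop shows an upright cup, its rim centred at crop (402, 284), full-frame about (311, 171.4). Its width of 47 px gives 55 mm, so it is the small cup.

```bash
python3 - <<'E'
from h import *
T=np.load("T1.npy");P=ray("wrist",311.0,171.4,62,wristT(T));print(P)
P[2]=46;print(delta(P))
E
```

```text
[623.48281016 245.33569999  62.        ]
[ 0.6 -0.4  7.1]
```

```bash
python3 -m pendant '{"xyz":[[0.3,-0.2,0.5],[0.55,-0.38,1.5],[0.55,-0.38,2.7],[0.55,-0.38,4],[0.55,-0.38,4.8],[0.55,-0.38,5],[0.55,-0.38,5],[0.55,-0.38,5]],"spin":[0,0,0,0,0,0,0,0]}'; python3 - <<'E'
from h import *
T=tool();im=robot.grab_frame("wrist");np.save("T2.npy",T)
print(T[:3,3],T[:3,:3].round(4).tolist());W=wristT(T);print(proj("wrist",[622,245,62],W))
cv2.imwrite("pics/w2.png",im[:,:,::-1])
E
```

```text
clock: 3.65
tcp_pos: [623.1, 245.5, 99.5]
eef_rot: [-3.108, -0.454, -0.004]
force: [0.4, -0.1, 1.1]
grip_width: 87.7
gripper_force: 0.0
[623.09352771 245.48209371  99.52818114] [[0.9583, 0.2857, 0.0027], [0.2857, -0.9583, 0.0009], [0.0029, -0.0001, -1.0]]
[319.81134714 227.33464733]
```

View pics/w2.png

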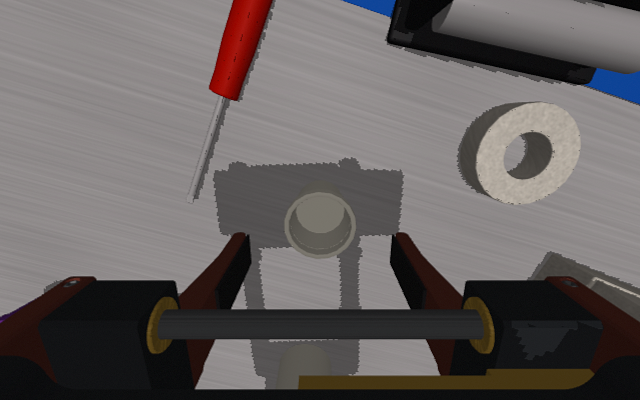

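Rim centre at (320, 224.5), so the cup is under the TCP to within 1–2 mm. Descending and closing.

```bash
python3 -m pendant '{"xyz":[[0.04,0,0.4],[0.04,0,1],[0.04,0,1.6],[0.04,0,2],[0.04,0,2.14],[0.04,0,2.14],[0.04,0,2.14],[0.04,0,2.14]],"spin":[0,0,0,0,0,0,0,0]}'; python3 -m pendant '{"xyz":[[0,0,0],[0,0,0],[0,0,0],[0,0,0],[0,0,0],[0,0,0],[0,0,0],[0,0,0]],"spin":[0,0,0,0,0,0,0,0]}' 0.55 15
```

```text
clock: 4.7
tcp_pos: [623.6, 245.6, 44.9]
eef_rot: [-3.108, -0.454, -0.002]
force: [-0.2, -0.5, 0.2]
grip_width: 87.7
gripper_force: 0.0
clock: 5.7
tcp_pos: [623.3, 245.5, 44.1]
eef_rot: [-3.109, -0.454, -0.0]
force: [-0.8, 0.9, 0.4]
grip_width: 54.0
gripper_force: 15.0
```

```bash
python3 -m pendant '{"xyz":[[0,0,-0.2],[0,0,-0.7],[0,0,-1.5],[0,0,-2.4],[0,0,-3.2],[0,0,-3.8],[0,0,-4],[0,0,-4]],"spin":[0,0,0,0,0,0,0,0]}'; python3 -m pendant '{"xyz":[[-0.8,-0.5,0],[-2,-1.3,0],[-3.5,-2.4,0],[-5,-3.4,0],[-6.5,-4.4,0],[-7.7,-5.2,0],[-8.5,-5.75,0],[-8.8,-6,0]],"spin":[0,0,0,0,0,0,0,0]}';python3 -m pendant '{"xyz":[[0,0,0],[0,0,0],[0,0,0],[0,0,0],[0,0,0]],"spin":[0,0,0,0,0]}'; python3 - <<'E'
from h import *
T=tool();im=robot.grab_frame("wrist");np.save("T3.npy",T)
print(T[:3,3],T[:3,:3].round(4).tolist());W=wristT(T);print(proj("wrist",[455,351,62],W))
cv2.imwrite("pics/w3.png",im[:,:,::-1])
T2=np.load("T2.npy");print(ray("wrist",320,224.5,62,wristT(T2)))
E
```

```text
clock: 6.7
tcp_pos: [623.2, 245.5, 144.1]
eef_rot: [3.109, 0.454, -0.0]
force: [-1.2, -0.5, -2.1]
grip_width: 54.1
gripper_force: 15.0
clock: 7.7
tcp_pos: [368.3, 326.5, 143.3]
eef_rot: [3.108, 0.456, -0.002]
force: [-0.6, 0.3, -0.7]
grip_width: 54.1
gripper_force: 15.0
clock: 8.32
tcp_pos: [369.8, 326.2, 144.1]
eef_rot: [3.109, 0.453, -0.0]
force: [-0.4, -0.2, -1.6]
grip_width: 54.2
gripper_force: 15.0
[369.80561171 326.21977619 144.0710275 ] [[0.9584, 0.2854, -0.0001], [0.2854, -0.9584, -0.0001], [-0.0001, 0.0001, -1.0]]
[320.31815997 102.10886586]
[624.24000972 245.51880087  62.        ]
```

View pics/w3.png

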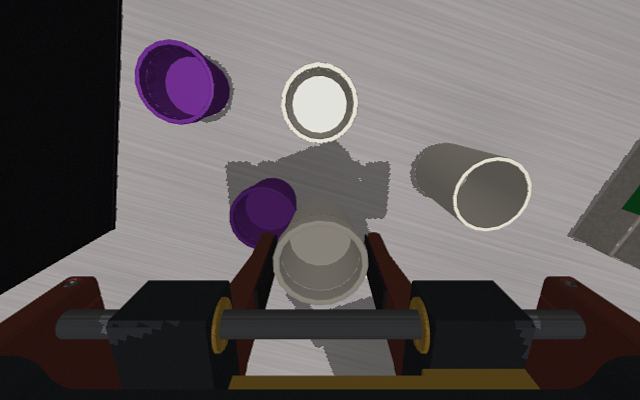

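Large cup rim (bright, white) at about (319.5, 102.5); the held cup's rim at about (321, 263), upright; beaker at (492, 194), purple cups at (181, 82) and (263, 213). Refining both rims by ellipse fit.

```bash
python3 - <<'E'
from h import *
im=cv2.imread("pics/w3.png");T=np.load("T3.npy");W=wristT(T);g=im.min(2)
m=np.zeros_like(g);m[55:150,270:370]=(g[55:150,270:370]>195)
c=max(cv2.findContours(m,cv2.RETR_EXTERNAL,cv2.CHAIN_APPROX_NONE)[0],key=cv2.contourArea)
e=cv2.fitEllipse(c);print(e)
# fit by projecting a rim circle: outer top circle, radius r at z
from scipy.optimize import least_squares
def fit(pts,r,z,x0):
    def res(p):
        P=[ray("wrist",u,v,z,W)[:2]-p for u,v in pts];return np.linalg.norm(P,axis=1)-r
    s=least_squares(res,x0,loss="soft_l1");return s.x,np.sqrt(np.mean(s.fun**2))
pts=c[:,0,:].astype(float)[::4]
L=fit(pts,31.5,62,[455,351]);print("large",L)
# held cup: hand picked edge points
h=[(274,263),(276,250),(368,263),(366,248),(321,221),(321,305),(292,297),(350,297),(290,231),(352,231)]
S=fit(h,27.5,162,[370,326]);print("held",S)
print("tool shift", (T[:3,:3].T@np.append(L[0]-S[0],0)/25), (T[:3,:3].T@np.append(L[0]-T[:2,3],0)/25))
cr=im[205:320,255:385];cv2.imwrite("pics/w3c.png",cv2.resize(cr,None,fx=5,fy=5,interpolation=cv2.INTER_CUBIC))
E
```

```text
((318.9484558105469, 102.26432800292969), (74.25924682617188, 78.84119415283203), 179.40194702148438)
large (array([453.29544151, 351.64311593]), np.float64(1.5476389400618231))
held (array([369.08179164, 324.95089302]), np.float64(0.608304070070222))
tool shift [ 3.53315939e+00 -6.20187634e-02 -4.15187494e-04] [ 3.49092657e+00 -2.16361268e-02 -4.06676212e-04]
```

View pics/w3c.png

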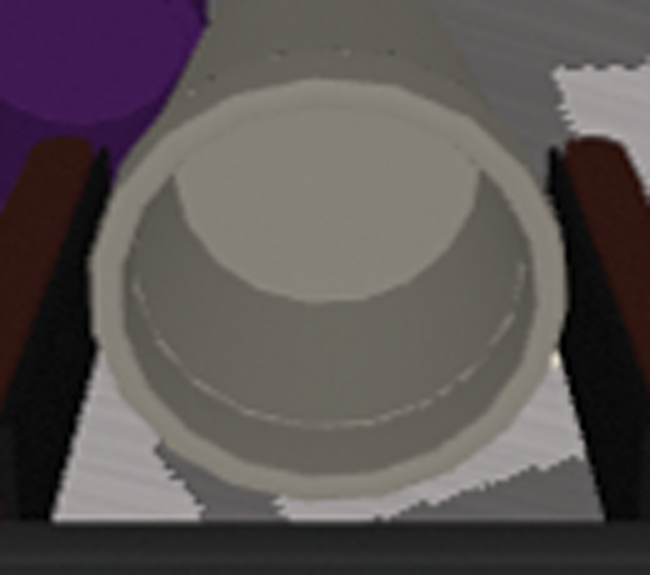

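```bash
python3 -m pendant '{"xyz":[[0.4,0,0],[1.1,-0.02,0],[1.9,-0.02,0],[2.7,-0.04,0],[3.3,-0.04,0],[3.51,-0.04,0],[3.51,-0.04,0],[3.51,-0.04,0]],"spin":[0,0,0,0,0,0,0,0]}'; python3 -m pendant '{"xyz":[[0,0,0.3],[0,0,0.8],[0,0,1.3],[0,0,1.6],[0,0,1.6],[0,0,1.6],[0,0,1.6]],"spin":[0,0,0,0,0,0,0]}'; python3 - <<'E'
from h import *
T=tool();im=robot.grab_frame("wrist");np.save("T4.npy",T)
print(T[:3,3])
cr=im[180:300,240:400,::-1]
cv2.imwrite("pics/w4.png",cv2.resize(cr,None,fx=5,fy=5,interpolation=cv2.INTER_CUBIC))
E
```

```text
clock: 9.38
tcp_pos: [453.0, 352.4, 144.3]
eef_rot: [-3.109, -0.454, 0.0]
force: [0.1, 0.6, -1.6]
grip_width: 54.2
gripper_force: 15.0
clock: 10.25
tcp_pos: [453.7, 352.6, 104.8]
eef_rot: [-3.108, -0.454, -0.002]
force: [0.9, -0.5, -1.1]
grip_width: 53.9
gripper_force: 15.0
[453.65525275 352.5731099  104.79344874]
```

View pics/w4.png

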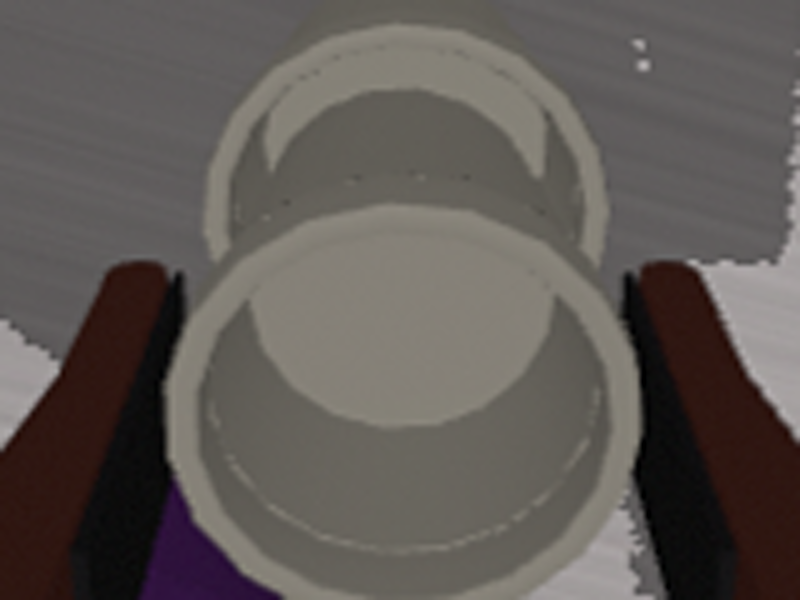

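The held cup's rim (top edge at crop row 203, columns 165–641) sits in front of the large cup's rim (top edge at row 22, columns 204–608), laterally within 1 mm. I'll check the fore-aft offset by calculation.

```bash
python3 - <<'E'
from h import *
T=np.load("T4.npy");W=wristT(T)
def ext(C,r,z):
    a=np.linspace(0,2*np.pi,721);q=np.array([proj("wrist",[C[0]+r*np.cos(t),C[1]+r*np.sin(t),z],W) for t in a]);return q[:,0].min(),q[:,0].max(),q[:,1].min()
f=lambda X,Y:((X+.5)/5-.5+240,(Y+.5)/5-.5+180)
from scipy.optimize import least_squares
for n,r,z,l,rr,t in(("large",31.5,62,204,608,22),("held",27.5,T[2,3]+17.9,165,641,203)):
    m=[f(l,0)[0],f(rr,0)[0],f(0,t)[1]]
    s=least_squares(lambda p:np.array(ext(p,r,z))-m,T[:2,3],diff_step=1e-4)
    print(n,s.x,s.fun.round(2),(T[:3,:3].T@np.append(s.x-T[:2,3],0))[:2].round(2))
E
```

```text
Traceback (most recent call last):
  File "h.py", line 13, in proj
    p=robot.camera_params(n)
ValueError: time passes only in moves, steps and waits
```

```bash
sed -i 's/robot\.camera_params(/cp(/; s/^def ray/import functools\n@functools.cache\ndef cp(n): return robot.camera_params(n)\ndef ray/' h.py; sed -i 's/return cp(n)$/return robot.camera_params(n)/' h.py; cat > ext.py <<'E'
from h import *
from scipy.optimize import least_squares
def fitext(T,rows,f):
    W=wristT(T);a=np.linspace(0,2*np.pi,361)
    def ext(C,r,z):
        q=np.array([proj("wrist",[C[0]+r*np.cos(t),C[1]+r*np.sin(t),z],W) for t in a]);return q[:,0].min(),q[:,0].max(),q[:,1].min()
    for n,r,z,l,rr,t in rows:
        m=[f(l,0)[0],f(rr,0)[0],f(0,t)[1]]
        s=least_squares(lambda p:np.array(ext(p,r,z))-m,T[:2,3],diff_step=1e-4)
        print(n,s.x,s.fun.round(2),(T[:3,:3].T@np.append(s.x-T[:2,3],0))[:2].round(2))
E
python3 - <<'E'
from ext import *
T=np.load("T4.npy")
f=lambda X,Y:((X+.5)/5-.5+240,(Y+.5)/5-.5+180)
fitext(T,(("large",31.5,62,204,608,22),("held",27.5,T[2,3]+17.9,165,641,203)),f)
E
```

```text
large [453.3434076  351.55740254] [-0.65  0.65  0.06] [-0.59  0.88]
held [452.72324668 351.80196851] [-0.97  0.97  0.1 ] [-1.11  0.47]
```

Aligned within 0.6 mm. Lowering with a small nudge.

```bash
python3 -m pendant '{"xyz":[[0.02,0.015,0.2],[0.02,0.015,0.5],[0.02,0.015,0.8],[0.02,0.015,1.05],[0.02,0.015,1.2],[0.02,0.015,1.3],[0.02,0.015,1.3],[0.02,0.015,1.3]],"spin":[0,0,0,0,0,0,0,0]}';python3 -m pendant '{"xyz":[[0,0,0.03],[0,0,0.06],[0,0,0.09],[0,0,0.09],[0,0,0.09]],"spin":[0,0,0,0,0]}'
```

```text
clock: 11.3
tcp_pos: [454.1, 352.3, 72.0]
eef_rot: [-3.108, -0.454, -0.001]
force: [0.4, -0.0, -0.9]
grip_width: 54.4
gripper_force: 15.0
clock: 11.92
tcp_pos: [454.2, 352.3, 70.0]
eef_rot: [-3.108, -0.454, -0.001]
force: [-0.3, -0.6, 3.2]
grip_width: 54.4
gripper_force: 15.0
```

Contact at the expected height (70.0 mm, about 4 N). Releasing, rising slightly and looking.

```bash
python3 -m pendant '{"xyz":[[0,0,0],[0,0,0],[0,0,0],[0,0,0],[0,0,0],[0,0,0],[0,0,0],[0,0,0]],"spin":[0,0,0,0,0,0,0,0]}' 1;python3 -m pendant '{"xyz":[[0,0,-0.4],[0,0,-1.2],[0,0,-2],[0,0,-2.4],[0,0,-2.4],[0,0,-2.4],[0,0,-2.4]],"spin":[0,0,0,0,0,0,0]}'; python3 - <<'E'
from h import *
T=tool();im=robot.grab_frame("wrist");np.save("T5.npy",T)
print(T[:3,3],proj("wrist",[453.5,352,62],wristT(T)))
cr=im[150:270,240:400,::-1]
cv2.imwrite("pics/w5.png",cv2.resize(cr,None,fx=5,fy=5,interpolation=cv2.INTER_CUBIC))
E
```

```text
clock: 12.92
tcp_pos: [453.9, 352.2, 69.4]
eef_rot: [-3.109, -0.454, 0.0]
force: [0.9, -0.8, -1.6]
grip_width: 87.8
gripper_force: 0.0
clock: 13.8
tcp_pos: [453.6, 351.9, 128.3]
eef_rot: [3.108, 0.454, -0.002]
force: [-0.1, -0.3, 0.2]
grip_width: 87.7
gripper_force: 0.0
[453.57240627 351.92816801 128.34760309] [319.54257755 212.43507309]
```

View pics/w5.png

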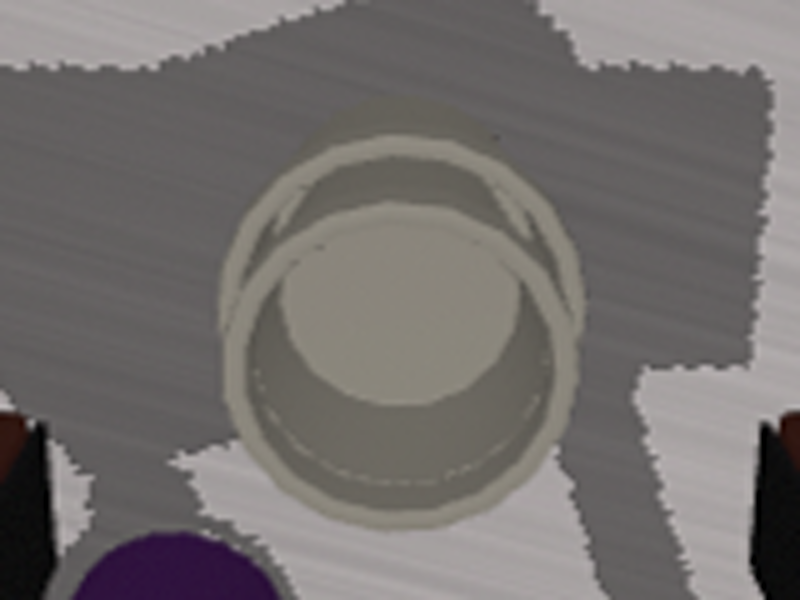

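Nested and upright: the large rim spans crop columns 219–585 (top edge row 135), the small rim columns 222–579 (top edge row 203).

```bash
python3 - <<'E'
from ext import *
T=np.load("T5.npy")
f=lambda X,Y:((X+.5)/5-.5+240,(Y+.5)/5-.5+150)
fitext(T,(("large",31.5,62,219,585,135),("small",27.5,88,222,579,203)),f)
E
```

```text
large [453.09690602 351.47651098] [-0.66  0.66  0.05] [-0.58  0.3 ]
small [452.91810976 351.6444802 ] [-0.51  0.51  0.04] [-0.71  0.08]
```

```bash
python3 -m pendant '{"xyz":[[-0.02,0,0.4],[-0.02,0,1.1],[-0.02,0,1.9],[-0.02,0,2.6],[-0.02,0,3.1],[-0.02,0,3.32],[-0.02,0,3.32],[-0.02,0,3.32]],"spin":[0,0,0,0,0,0,0,0]}'; python3 -m pendant '{"xyz":[[0,0,0],[0,0,0],[0,0,0],[0,0,0],[0,0,0],[0,0,0],[0,0,0],[0,0,0]],"spin":[0,0,0,0,0,0,0,0]}' 0.6 25; python3 -m pendant '{"xyz":[[0,0,-0.1],[0,0,-0.3],[0,0,-0.8],[0,0,-1.6],[0,0,-2.5],[0,0,-3.4],[0,0,-4.2],[0,0,-4.8]],"spin":[0,0,0,0,0,0,0,0]}'; python3 -m pendant '{"xyz":[[0,0,-0.5],[0,0,-0.9],[0,0,-1.1],[0,0,-1.2],[0,0,-1.2]],"spin":[0,0,0,0,0]}'
```

```text
clock: 14.85
tcp_pos: [453.9, 352.3, 47.3]
eef_rot: [-3.108, -0.454, -0.002]
force: [0.1, -0.4, 0.5]
grip_width: 87.8
gripper_force: 0.0
clock: 15.85
tcp_pos: [453.6, 352.2, 46.7]
eef_rot: [-3.108, -0.454, -0.001]
force: [0.6, 1.2, 3.6]
grip_width: 62.7
gripper_force: 25.0
clock: 16.85
tcp_pos: [453.8, 352.2, 168.6]
eef_rot: [-3.108, -0.454, -0.003]
force: [0.4, -0.4, -2.4]
grip_width: 62.8
gripper_force: 25.0
clock: 17.48
tcp_pos: [453.4, 352.0, 196.0]
eef_rot: [3.108, 0.454, -0.001]
force: [-0.0, -0.0, -2.6]
grip_width: 63.0
gripper_force: 25.0
```

```bash
python3 - <<'E'
from h import *
print(delta([538,-346,195]),delta([539.5,-345,195]))
E
```

```text
[-4.73 27.72  0.05] [-4.67 27.7   0.05]
```

```bash
python3 -m pendant '{"xyz":[[-0.09,0.3,0],[-0.27,0.9,0],[-0.54,1.8,0],[-0.9,3,0],[-1.3,4.3,0],[-1.7,5.6,0],[-2.1,6.9,0],[-2.5,8.2,0]],"spin":[0,0,0,0,0,0,0,0]}'; python3 -m pendant '{"xyz":[[-0.4,1.3,0],[-0.8,2.6,0],[-1.2,3.9,0],[-1.6,5.2,0],[-1.95,6.5,0],[-2.35,7.8,0],[-2.7,9.1,0],[-3.1,10.4,0]],"spin":[0,0,0,0,0,0,0,0]}'; python3 -m pendant '{"xyz":[[-0.4,1.3,0],[-0.8,2.6,0],[-1.2,3.9,0],[-1.6,5.2,0],[-2,6.5,0],[-2.3,7.6,0],[-2.55,8.5,0],[-2.7,9,0]],"spin":[0,0,0,0,0,0,0,0]}'; python3 -m pendant '{"xyz":[[0,0.1,0],[0,0.1,0],[0,0.1,0],[0,0.1,0],[0,0.1,0]],"spin":[0,0,0,0,0]}'; python3 - <<'E'
from h import *
T=tool();im=robot.grab_frame("wrist");np.save("T6.npy",T)
print(T[:3,3],delta([538,-346,195]),proj("wrist",[538,-346,30],wristT(T)))
cv2.imwrite("pics/w6.png",im[:,:,::-1])
W=wristT(T);g=im.astype(int);x,y=proj("wrist",[538,-346,30],W).round().astype(int)
b=im[max(0,y-50):y+50,x-50:x+50];print(b[50 if y>=50 else y,50])
m=((b.min(2)>70)&(b[:,:,1].astype(int)>b[:,:,0]+5)).astype(np.uint8)
c=max(cv2.findContours(m,cv2.RETR_EXTERNAL,cv2.CHAIN_APPROX_NONE)[0],key=cv2.contourArea);e=cv2.fitEllipse(c)
C=(e[0][0]+x-50,e[0][1]+max(0,y-50));print(e,C,ray("wrist",*C,30,W))
E
```

```text
clock: 18.48
tcp_pos: [451.6, 135.3, 196.5]
eef_rot: [3.109, 0.452, 0.001]
force: [0.1, 0.2, -1.5]
grip_width: 63.0
gripper_force: 25.0
clock: 19.48
tcp_pos: [451.0, -135.7, 196.6]
eef_rot: [3.108, 0.452, 0.001]
force: [-0.2, -0.4, -1.8]
grip_width: 62.7
gripper_force: 25.0
clock: 20.48
tcp_pos: [450.3, -370.0, 196.3]
eef_rot: [-3.109, -0.45, 0.001]
force: [-0.2, 0.4, -2.2]
grip_width: 63.0
gripper_force: 25.0
clock: 21.1
tcp_pos: [452.7, -370.5, 196.5]
eef_rot: [3.108, 0.455, 0.0]
force: [-0.2, 0.6, -3.2]
grip_width: 63.1
gripper_force: 25.0
[ 452.67769905 -370.51732812  196.47835279] [3.55 0.03 0.06] [320.66732479 103.8211261 ]
[174 175 174]Traceback (most recent call last):
  File "<stdin>", line 8, in <module>
ValueError: max() iterable argument is empty
```

View pics/w6.png

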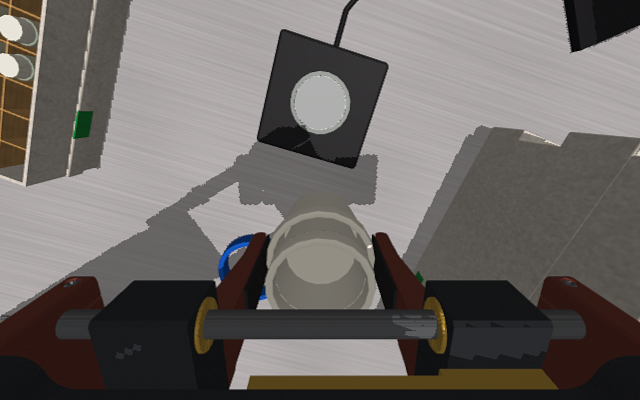

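The stack is held upright (rims at about (321, 250) and (321, 270)). The reader's window is at about (320.5, 102.5), clear of the held stack; the tape roll and carton are well clear.

```bash
python3 - <<'E'
from h import *
im=cv2.imread("pics/w6.png");T=np.load("T6.npy");W=wristT(T)
m=np.zeros(im.shape[:2],np.uint8);m[65:140,285:355]=im[65:140,285:355].min(2)>125
c=max(cv2.findContours(m,cv2.RETR_EXTERNAL,cv2.CHAIN_APPROX_NONE)[0],key=cv2.contourArea);e=cv2.fitEllipse(c)
P=ray("wrist",*e[0],30,W);print(e,P)
p=np.array([ray("wrist",u,v,30,W)[:2] for u,v in c[:,0].astype(float)]);q,r=cv2.minEnclosingCircle(p.astype(np.float32));print(q,r)
P[2]=T[2,3];print(delta(P)*25, delta(P))
E
```

```text
((320.1566467285156, 101.94129180908203), (58.079185485839844, 61.36220169067383), 172.5624237060547) [ 539.69216167 -344.91694965   30.        ]
(538.4744873046875, -345.1357116699219) 32.1694221496582
[90.75  0.25 -0.  ] [ 3.63  0.01 -0.  ]
```

```bash
python3 -m pendant '{"xyz":[[0.2,0,0],[0.6,0,0],[1.2,0,0],[1.9,0,0],[2.6,0,0],[3.2,0,0],[3.5,0,0],[3.62,0,0]],"spin":[0,0,0,0,0,0,0,0]}'; python3 -m pendant '{"xyz":[[0,0,0.2],[0,0,0.6],[0,0,1.2],[0,0,1.8],[0,0,2.4],[0,0,2.8],[0,0,3],[0,0,3]],"spin":[0,0,0,0,0,0,0,0]}';python3 -m pendant '{"xyz":[[0,0,0],[0,0,0],[0,0,0],[0,0,0]],"spin":[0,0,0,0]}'; python3 - <<'E'
from h import *
a=[tool()[:3,3] ]
T=tool();im=robot.grab_frame("wrist");t=robot.grab_frame("top");cv2.imwrite("pics/w7.png",im[:,:,::-1]);cv2.imwrite("pics/t7.png",t[:,:,::-1]);np.save("T7.npy",T)
print(a,delta([539.7,-345,91.7]),robot.observe()["qvel"].round(3))
# visible part of window ahead of cup? bright pixels profile along the column 320
g=im.min(2);print(g[60:300:4,320])
E
```

```text
clock: 22.15
tcp_pos: [539.6, -344.9, 196.2]
eef_rot: [-3.108, -0.454, 0.001]
force: [0.1, 0.3, -2.7]
grip_width: 63.1
gripper_force: 25.0
clock: 23.15
tcp_pos: [539.2, -345.0, 121.1]
eef_rot: [-3.108, -0.454, 0.0]
force: [0.6, 0.3, -2.6]
grip_width: 63.0
gripper_force: 25.0
clock: 23.65
tcp_pos: [539.3, -345.0, 121.6]
eef_rot: [3.108, 0.454, 0.0]
force: [0.3, -0.3, -2.5]
grip_width: 63.0
gripper_force: 25.0
[array([ 539.31364652, -345.04936428,  121.55341015])] [0.02 0.01 1.19] [ 0.     0.001  0.003 -0.001  0.002 -0.   ]
[159 155 155 161 160 158 162 157 162 158 159 162 161 158 159 160 162 160
 163  16  45  45  45  42  42  42  40  12  69 157 155 151 151  91  90  90
  90  95 128 122  89  90  90  94  95 127 120 123 124 123 124 124 123 123
 124 122  98  97  97  96]
```

```bash
python3 - <<'E'
from h import *
from scipy.optimize import least_squares
im=cv2.imread("pics/w7.png");T=np.load("T7.npy");W=wristT(T);g=im.min(2)
pts=[]
for u in range(290,352,3):
    col=g[140:200,u].astype(int)
    k=np.where((col[:-1]<110)&(col[1:]>=110))[0]
    if len(k): pts.append((u,140+k[0]+(110-col[k[0]])/(col[k[0]+1]-col[k[0]])))
print(np.round(pts,1).tolist())
P=np.array([ray("wrist",u,v,30,W)[:2] for u,v in pts])
s=least_squares(lambda p:np.linalg.norm(P-p,axis=1)-32.2,[539,-345],loss="soft_l1")
print(s.x,np.round(s.fun,1),(T[:3,:3].T@np.append(s.x-T[:2,3],0)).round(2))
E
```

```text
[[290.0, 197.5], [293.0, 189.5], [296.0, 185.0], [299.0, 182.0], [302.0, 179.8], [305.0, 177.8], [308.0, 176.7], [311.0, 175.6], [314.0, 175.0], [317.0, 174.5], [320.0, 174.5], [323.0, 169.7], [326.0, 169.9], [329.0, 170.6], [332.0, 171.8], [335.0, 173.2], [338.0, 180.6], [341.0, 183.4], [344.0, 186.4], [347.0, 192.3]]
[ 535.49839064 -347.93569203] [-1.4 -0.6 -0.2 -0.1 -0.1  0.1 -0.2 -0.1 -0.3 -0.3 -0.5  3.9  3.9  3.7
  3.2  2.8 -2.2 -2.8 -3.2 -4.4] [-4.48  1.68 -0.  ]
```

```bash
python3 - <<'E'
from h import *
im=cv2.imread("pics/w7.png");g=im.min(2)
print("   ",*range(284,360,4))
for v in range(164,206,2): print(v,*g[v,284:360:4])
im=cv2.imread("pics/w6.png");g=im.min(2);print("w6")
for v in range(66,140,3): print(v,*g[v,284:360:4])
E
```

```text
284 288 292 296 300 304 308 312 316 320 324 328 332 336 340 344 348 352 356
164 15 15 17 15 17 17 14 17 20 40 42 42 41 41 41 41 41 41 40
166 15 17 17 15 18 16 16 16 16 42 41 42 41 41 42 40 42 41 41
168 18 16 17 17 17 17 15 15 12 12 39 41 41 41 41 42 43 41 42
170 18 17 17 14 16 16 29 64 71 69 135 95 22 41 39 36 14 18 15
172 17 16 16 16 14 37 70 69 69 69 68 79 128 36 40 14 14 15 16
174 17 16 17 18 38 68 69 65 62 64 62 64 138 130 37 12 15 15 16
176 19 15 17 14 70 68 64 152 157 157 156 146 67 125 70 14 16 18 16
178 17 17 16 67 68 79 152 155 154 154 155 155 152 63 68 20 16 17 16
180 16 16 18 69 64 154 152 152 152 155 154 154 155 145 67 68 14 16 15
182 16 15 63 67 150 150 152 152 152 153 153 152 153 154 95 68 24 15 14
184 15 16 69 71 151 151 151 151 151 151 152 151 151 152 153 66 61 16 15
186 16 18 67 150 149 150 150 150 150 151 151 152 151 152 151 94 69 15 16
188 14 50 66 150 149 148 150 150 151 151 151 150 151 150 150 140 68 10 15
190 14 69 79 149 148 148 148 149 152 154 154 150 151 151 150 151 67 50 16
192 14 69 124 147 147 148 151 96 91 91 88 105 154 151 151 150 63 62 13
194 15 68 149 
[... 1438 characters left out ...]
52 50
111 48 47 156 160 175 174 174 174 175 175 174 175 174 174 174 168 140 49 49
114 48 47 94 155 175 174 174 175 174 173 174 174 174 175 173 150 61 50 49
117 47 47 43 150 175 174 174 174 174 173 174 174 174 174 174 155 47 49 48
120 46 47 46 140 114 174 174 175 174 174 174 174 174 174 117 135 49 48 49
123 46 47 46 45 149 161 175 174 174 174 174 174 174 162 155 44 49 49 49
126 50 22 48 43 60 70 158 174 175 173 174 174 177 154 83 49 48 49 49
129 17 19 19 17 19 41 152 157 187 188 148 150 154 71 48 48 49 50 49
132 17 18 19 17 19 18 40 127 154 154 154 132 45 47 48 48 48 49 48
135 17 18 19 18 19 17 17 46 45 43 45 48 47 48 49 49 48 49 48
138 19 20 18 19 18 19 47 47 48 48 48 49 47 47 48 48 48 48 48
```

```bash
python3 - <<'E'
from h import *
from scipy.optimize import least_squares
im=cv2.imread("pics/w7.png");T=np.load("T7.npy");W=wristT(T);g=im.min(2)
pts=[]
for u in range(290,350,3):
    k=np.where(g[166:204,u]>55)[0]
    if len(k): pts.append((u,165.5+k[0]))
def circ(pts,W,lab,T):
  P=np.array([ray("wrist",u,v,30,W)[:2] for u,v in pts])
  s=least_squares(lambda p:np.linalg.norm(P-p,axis=1)-33,[539,-345],loss="soft_l1")
  print(lab,s.x,np.round(s.fun,1),(T[:3,:3].T@np.append(s.x-T[:2,3],0)).round(2))
circ(pts,W,"w7",T)
im=cv2.imread("pics/w6.png");T=np.load("T6.npy");W=wristT(T);m=np.zeros(im.shape[:2],np.uint8);m[68:137,288:353]=im[68:137,288:353].min(2)>100
c=max(cv2.findContours(m,cv2.RETR_EXTERNAL,cv2.CHAIN_APPROX_NONE)[0],key=cv2.contourArea)[::8,0].astype(float);circ(c,W,"w6",T)
E
```

```text
w7 [ 538.52959239 -344.98974979] [-0.4 -0.2 -0.1 -0.3 -0.2  0.3  0.2  0.4 -0.1  0.5  0.4 -0.3  0.   0.6
 -0.3 -0.1  0.4 -0.4 -0.8 -0. ] [-0.73 -0.28 -0.  ]
w6 [ 538.46732437 -345.03287606] [-0.9 -0.8 -0.8 -0.8 -1.3 -1.6 -0.9 -1.  -1.1 -2.9 -1.2 -1.3 -1.1 -1.3
 -1.4 -1.6 -1.4 -1.1 -1.7 -0.7 -1.2 -1.3 -0.9] [8.949e+01 1.500e-01 1.000e-02]
```

Aligned to within about 0.5 mm, with the camera bias cancelling out. Final descent.

```bash
python3 -m pendant '{"xyz":[[0,0,0.2],[0,0,0.5],[0,0,0.8],[0,0,1.05],[0,0,1.17],[0,0,1.19],[0,0,1.19],[0,0,1.19]],"spin":[0,0,0,0,0,0,0,0]}'; python3 -m pendant '{"xyz":[[0,0,0],[0,0,0],[0,0,0],[0,0,0],[0,0,0],[0,0,0],[0,0,0],[0,0,0]],"spin":[0,0,0,0,0,0,0,0]}'
```

```text
clock: 24.75
tcp_pos: [539.4, -345.1, 92.1]
eef_rot: [3.108, 0.454, 0.001]
force: [-0.5, 0.4, -2.1]
grip_width: 63.1
gripper_force: 25.0
clock: 25.75
tcp_pos: [539.2, -345.0, 91.6]
eef_rot: [-3.109, -0.454, 0.0]
force: [-0.4, -0.1, -2.5]
grip_width: 62.9
gripper_force: 25.0
```

```bash
python3 -c "
from plant import robot
print(robot.hand_in())"
```

```text
the job is handed in; nothing more can be done
None
```

The job is handed in: the small cup is nested in the large one, and the gripper is holding the stack upright and still about 15 mm above the reader window, centred to about 0.5 mm by the camera check, with the robot clock at 25.75 s.

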